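# Unhook the cobalt trinket pail and stand it in the crystal tray

## Robot

A 6-joint arm with a two-finger parallel gripper is mounted at the origin on the work surface. World frame = base frame: x ahead of the robot, y to its left, z up, the work surface at z = 0. Lengths are in m, angles in rad, forces in N, time in s.
With the tool pointing down it reaches from about 0.4 to 0.825 m from the base axis. Payload 7 kg.
Tool frame: the origin (TCP) lies midway between the tips of the shut fingers; the grasp point (between the pads) lies ctrl.grasp_offset behind it (ctrl.grasp_offset is the distance from the TCP to the grasp point, in m); x points along the fingers, z is the direction in which the jaws open and shut, and the axes are right-handed (so a half turn about x gives the same grasp; the last joint's range is limited). The gripper opens to 88 mm and grips with 3 to 60 N. Pads are 19 mm wide; open, the fingers measure 130 mm over their backs; the gripper's body (78 mm by 193 mm) begins 47 mm behind the grasp point.
Start: joints at [1.537, 0.359, 0.012, 0, -1.224, -0.288], TCP at [0.213, 0.64, 0.227] pointing down, gripper open.
Joint ranges: [-3.07, 3.07], [-1.43, 2.12], [-1.02, 1.25], [-3.03, 1.67], [-3.05, -0], [-3.03, 3.03]. Speed limits (rad/s): [2.39, 2.39, 3.01, 3.14, 3.14, 3.14].

## Interface

Orientations are given as [roll, pitch, yaw] about the fixed x, y, z axes, in that order (R = Rz(yaw) Ry(pitch) Rx(roll)).
In Python, from workcell import ctrl, cams gives the robot as it stands.
- The arm moves only by the tool carry_out, never from a script. Its argument "rows" is text: rows parted by semicolons, each of 7 numbers parted by spaces: the shift along the tool's x, y, z in m, then the turn, a rotation vector about the tool's x, y, z in degrees, then the closure, from -1 (fully open) to 1 (shut). In form: x y z wx wy wz grip; .... A call has 1 to 20 rows; each row shifts and turns the commanded pose from where the row before left it, along the tool's axes as they then stand; what a row does not reach is not made up. A row lasts 1/12 s, in which the tool goes at most 41.7 mm and 7.16 degrees, less where a joint would pass 70% of its speed; a pose out of reach is approached as far as the arm can. A call is refused whole if a number of a shift passes 0.0417 or a number of a turn 7.16, either way. A call with a gripper value outside its range is refused whole. The fingers move at their own pace and stop on an object; "grip_force" is the grip in N (left out, the last holds). Time passes only in rows, so rows that do not move let the fingers close. It gives the time, the measured TCP pose, the force and the opening at its end, in the units of the state.
- ctrl.observe(): the state, without advancing time (a new reading comes with each control period).
- cams.grab_frame(name): name is "scene" or "top"; returns a dict with "image" (480x640x3 uint8, red, green, blue), "K" (3x3 intrinsics, pixels), "R" (3x3) and "t" (3): a world point X has camera coordinates R X + t. Camera axes: x right, y down, z forward; pixel columns grow to the right and rows downward; lengths in m; the calibration is good to about 2 mm. A picture is of the moment at which its call begins. There is no depth.
- ctrl.sign_off(): hands the job in, once; it reports no verdict.
The state is a dict: "time_s": time; "joint_positions": joint angles; "qd": joint speeds; "joint_torque": joint torques, N m; "tcp_pos": TCP position; "tool_rot": TCP orientation; "force": force on the tool from outside, world axes, zero at the start; "ft_torque": the same for the moment, N m; "grip_width": opening from 0.0 (shut) to 1.0 (fully open).
Only numpy, scipy, OpenCV 4.12 (cv2) and the standard library are available. Lean on these libraries where they do the work, as an engineer would, in place of code of your own. Each camera call takes 0.05 s, during which the arm holds its last target.

## Task

Two little enamel trinket pails hang on deep upturned brass hooks: lift the cobalt blue one up past the tip of its hook, draw it off, and gently set it down upright inside the round cut-crystal tray, then let go of it. Do not let it drop, do not wrench it against the hook, and leave the rose pail hanging where it is.

Things in the scene. Friction and masses are not known exactly. Their poses are not given: they have to be found in the camera images.
- blue_pail: Cobalt blue enamel pail, loose, 160 g; origin: centre of its underside, 29 mm above the counter as hung; z up its axis. Cup 40 mm high, 52 mm wide at the foot, 64 at the rim. Rigid 8 mm brass bow in its y-z plane, 69 mm wide, underside of peak at z=116 mm. On top, on the axis, a round black grip, 18 mm thick, z=124 to 192 mm: grip it there from above, any yaw, best at 172 (tips clear of the hook).
- blue_hook (a point): Seat of the fixed brass hook (8 mm bar) the blue pail hangs on, top of the bar, 145 mm above the counter. Hook points along -x, level (draw the pail off that way), z up. Tip at x=-29 mm, its top 32 mm above the seat. Post at x=+90 mm, top 25 mm above the seat. Lifted over 60 mm from hanging, the pail's rim meets the bar: lift 45 mm, draw off level 80 mm or more, only then raise further.
- tray: Fixed round cut-crystal tray, clear pale glass. Origin at the centre of its underside, on the counter, z up. Level floor 6 mm above the origin, about 110 mm across inside; rim 14 mm high, 136 mm across outside.
- rose_pail: Rose pink pail, same shape and frame as the blue one, hanging on an identical fixed hook stand on the other side of the tray. Bystander: leave it hanging.
There are look-alikes about, which are no part of the job. What is shaped like the part that bears blue_hook but orange or red is not meant.

How it is judged:
On the way, in this order (a step that is already met when the one before it is completed fails the run):
1. the blue pail is lifted until the bow's underside is above the tip of its hook (z of blue_pail in the frame of blue_hook above -0.085 m and horizontal distance between blue_pail and blue_hook below 0.05 m), for 0.05 s.
2. the blue pail is drawn off its hook, at least 60 mm away from the seat (horizontal distance between blue_pail and blue_hook above 0.06 m), for 0.05 s.
At the end, for the whole second after the job is handed in: The blue pail stands upright (within 10 degrees) and at rest with its whole foot on the floor of the crystal tray (its axis within 37 mm of the tray's, its underside 3 to 10 mm above the tray's underside), released; the rose pail hangs within 30 mm of where it was (horizontal distance between blue_pail and tray below 0.037 m and z of blue_pail in the frame of tray between 0.003 and 0.01 m and angle between blue_pail's own z axis and vertical below 0.17 rad and linear speed of blue_pail below 0.02 m/s and distance of rose_pail from where it was at the start of the episode below 0.03 m); the robot touches nothing.
It fails at once if the rose pail is shifted by more than 40 mm (distance of rose_pail from where it was at the start of the episode above 0.04 m).
It fails at once if the blue pail is wrenched against its hook stand with more than 25 N (contact force between blue_pail and blue_stand above 25 N).
It fails at once if the blue pail is dropped: it moves faster than 0.45 m/s without the fingers touching it (linear speed of blue_pail above 0.45 m/s and contact force between blue_pail and the fingers below 0.05 N).
It also fails if it takes over 40 s, if anything falls off the work surface, if the arm or the gripper's body presses on something with over 40 N, if the wrist force passes 120 N, or if a joint passes its speed limit or range.

## Working session

There is one attempt and no reset: what is moved stays moved. The work goes in short steps, Python scripts to look and compute and a tool call to move; the robot and the scene stay as the last step left them, time stands still between calls to the robot, and variables do not carry over. Pictures are saved under pics/ and viewed, and the job is handed in when it is done.

Besides the shell and the picture viewer there is one more tool, called after "Request:" as name(argument=value, ...) on one line, values as JSON. carry_out: Moves the arm, as the interface text tells. Its arguments: {"type":"object","properties":{"rows":{"type":"string"},"grip_force":{"type":"number"}},"required":["rows"]}

```bash
mkdir -p pics; ls
python3 - <<'E'
from workcell import ctrl, cams
import cv2
print(ctrl.observe()); print(ctrl.grasp_offset)
for n in("scene","top"):
    f=cams.grab_frame(n); cv2.imwrite(f"pics/{n}0.png",f["image"][:,:,::-1]); print(n,f["K"],f["R"],f["t"])
E
```

```text
pics
{'time_s': 0.0, 'joint_positions': array([ 1.53707898e+00,  3.59367498e-01,  1.10759647e-02, -3.70426442e-04,
       -1.22407319e+00, -2.88089595e-01]), 'qd': array([ 2.98215452e-03, -1.32047163e-05,  2.31467520e-04, -2.64610022e-04,
        1.67552910e-03,  8.48370191e-04]), 'joint_torque': array([-9.23747939e-04, -5.82714558e+01,  2.93051273e+01,  6.99724853e+00,
        6.86983185e-03, -1.68769852e-04]), 'tcp_pos': array([0.21336086, 0.6398901 , 0.225639  ]), 'tool_rot': array([ 0.06963435,  1.56918973, -1.82309507]), 'force': array([ 0.84294847, -0.16301452, -0.18469051]), 'ft_torque': array([-0.01883313, -0.01225478,  0.03467122]), 'grip_width': 0.9986472879402797}
0.0188
scene [[482.69958754   0.         315.60659782]
 [  0.         482.69958754 243.44356902]
 [  0.           0.           1.        ]] [[-0.38075987  0.92453786  0.0158643 ]
 [ 0.52624246  0.2307701  -0.81842167]
 [-0.76032282 -0.30327366 -0.57439907]] [ 0.00388404 -0.15825754  1.55850131]
top [[567.3617634    0.         319.37927941]
 [  0.         567.3617634  244.17661287]
 [  0.           0.           1.        ]] [[-0.00219696 -0.9999868   0.00464434]
 [-0.99758481  0.0018692  -0.06943385]
 [ 0.06942425 -0.00478567 -0.99757575]] [0.16221659 0.4379123  1.49426114]
```

View pics/scene0.png

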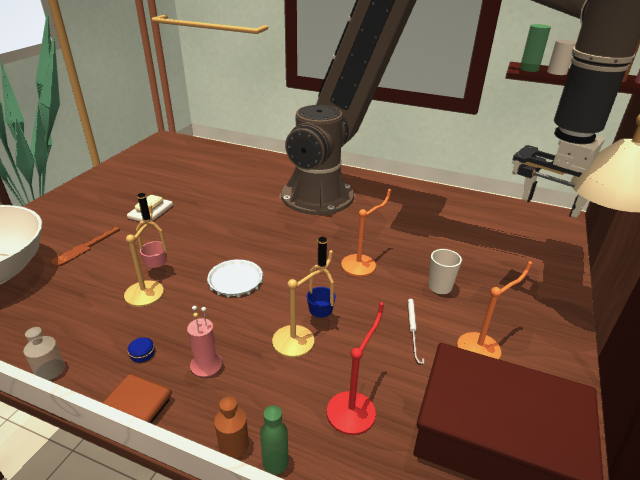

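View pics/top0.png

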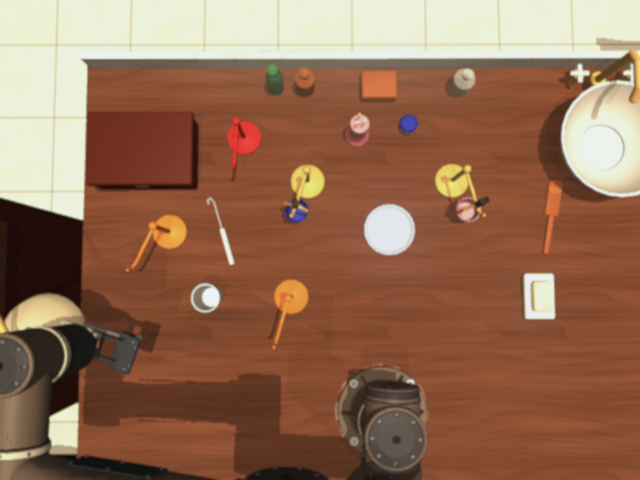

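The scene view shows the cobalt pail at (321,300) on a brass stand with its post at (293,285), the rose pail at (152,255) on its own brass stand, and the tray at (235,278). In the top view they are at (297,212), (468,209) and (389,230).

Look-alikes, in scene pixels:
- Blue: a round blue box at (141,349), which has no bow.
- Orange stands: (359,215) and (495,293).
- Red stand: (357,353).
- Rose pail's brass stand: (130,240).

I choose the cobalt pail with the bow and grip at (321,300), on the brass stand at (293,285), and will check it in a close crop.

```bash
cat > h.py <<'E'
import numpy as np,cv2
from workcell import ctrl,cams
F={}
def grab(n):
    F[n]=cams.grab_frame(n); return F[n]
def ray(f,uv):
    d=np.linalg.inv(f["K"])@np.array([uv[0],uv[1],1.]); R=f["R"]
    return -R.T@f["t"], R.T@d
def onz(f,uv,z):
    o,d=ray(f,uv); return o+d*(z-o[2])/d[2]
def tri(f1,u1,f2,u2):
    o1,d1=ray(f1,u1);o2,d2=ray(f2,u2)
    s=np.linalg.lstsq(np.c_[d1,-d2],o2-o1,rcond=None)[0]
    a=o1+d1*s[0];b=o2+d2*s[1]
    return (a+b)/2,np.linalg.norm(a-b)
def proj(f,X):
    c=f["R"]@np.array(X)+f["t"]; p=f["K"]@c; return p[:2]/p[2]
E
python3 - <<'E'
from h import *
a=grab("scene")["image"];b=grab("top")["image"]
def crop(im,x0,y0,w,h,s): return cv2.resize(im[y0:y0+h,x0:x0+w],None,fx=s,fy=s,interpolation=cv2.INTER_CUBIC)
A=crop(a,260,225,90,135,4.4); B=crop(b,260,150,90,135,4.4)
cv2.imwrite("pics/crop1.png",np.hstack([A,B])[:,:,::-1])
for n in("scene","top"):
    im=F[n]["image"]; hsv=cv2.cvtColor(im,cv2.COLOR_RGB2HSV)
    m=cv2.inRange(hsv,(112,150,40),(125,255,255))
    k,l,st,c=cv2.connectedComponentsWithStats(m)
    print(n,"blue",[(st[i].tolist(),c[i].round(1).tolist()) for i in range(1,k) if st[i,4]>20])
    m=cv2.inRange(hsv,(22,100,60),(34,255,255))
    k,l,st,c=cv2.connectedComponentsWithStats(m)
    print(n,"brass",[(st[i].tolist(),c[i].round(1).tolist()) for i in range(1,k) if st[i,4]>30])
    m=cv2.inRange(hsv,(0,0,130),(179,70,255))
    k,l,st,c=cv2.connectedComponentsWithStats(m)
    print(n,"white",[(st[i].tolist(),c[i].round(1).tolist()) for i in range(1,k) if 800<st[i,4]<6000])
E
```

```text
scene blue [([307, 287, 26, 30, 599], [319.6, 301.7]), ([128, 338, 25, 19, 355], [140.2, 346.6]), ([131, 351, 23, 11, 83], [143.0, 357.9])]
scene brass [([188, 21, 70, 9, 85], [224.0, 25.1]), ([124, 284, 39, 21, 490], [141.3, 295.1]), ([273, 329, 41, 27, 663], [289.9, 343.4])]
scene white [([0, 0, 47, 54, 2153], [20.8, 24.0]), ([298, 0, 57, 79, 3262], [319.6, 33.4]), ([44, 49, 49, 145, 3212], [66.0, 136.5]), ([4, 55, 36, 93, 1638], [24.8, 90.0]), ([613, 139, 27, 52, 1004], [627.5, 164.0]), ([0, 181, 42, 81, 1825], [16.5, 226.8]), ([431, 249, 31, 45, 1032], [444.4, 269.7]), ([207, 259, 56, 36, 1534], [234.4, 276.5]), ([0, 401, 82, 79, 4102], [30.1, 445.2]), ([75, 440, 80, 40, 1065], [114.1, 460.8]), ([48, 452, 84, 28, 1198], [84.1, 470.1])]
top blue [([401, 117, 16, 14, 168], [408.4, 123.4])]
top brass [([637, 57, 3, 31, 63], [638.4, 71.7]), ([592, 78, 14, 7, 31], [598.7, 81.5]), ([436, 165, 26, 31, 360], [445.8, 177.0]), ([292, 167, 32, 31, 659], [308.5, 182.4]), ([448, 173, 27, 24, 354], [459.7, 185.2]), ([0, 324, 5, 10, 32], [1.4, 329.4])]
top white [([363, 204, 53, 52, 2134], [388.9, 229.2]), ([523, 273, 33, 46, 1341], [539.1, 295.5]), ([48, 403, 31, 51, 1260], [63.8, 430.4])]
```

View pics/crop1.png

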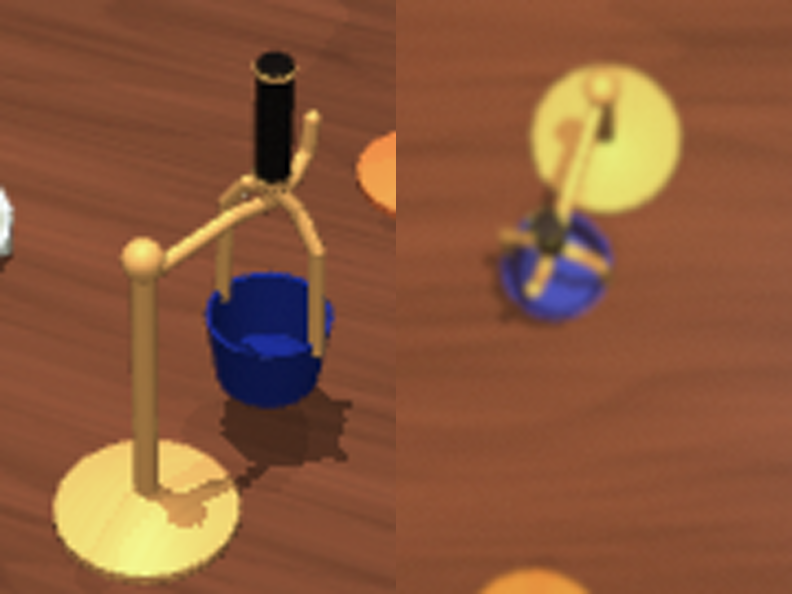

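The crop confirms it: the cobalt pail with its black grip hangs on the yellow brass stand. The grip top is at about (322,239) in scene and (295,202) in top. The hook tip is at (331,252) and (292,216), and the post ball at (292,284) and (307,170).

Run:
```python
from h import *
s=grab("scene");t=grab("top")
P={"tip":((331.1,251.2),(292.0,215.9)),"post":((292.3,283.6),(307.0,170.0)),"griptop":((322.3,239.5),(295.2,202.3))}
R={}
for k,(a,b) in P.items():
    X,e=tri(s,a,t,b); R[k]=X; print(k,X.round(4),"gap",round(e,4))
g=onz(s,(322.3,239.8),.221); print("griptop scene z.221",g.round(4)); print("gripbot scene z.153",onz(s,(322,266.4),.153).round(4))
print("top z.20",onz(t,(295.2,202.3),.2).round(4))
d=(R["tip"]-R["post"])[:2]; print("len",np.linalg.norm(d),"should .119; dir",d/np.linalg.norm(d),np.degrees(np.arctan2(d[1],d[0])))
seat=R["post"][:2]+d*90/119; print("seat",seat)
# blue foot
# tray: outline ellipse
for f,n in((s,"scene"),(t,"top")):
    hsv=cv2.cvtColor(f["image"],cv2.COLOR_RGB2HSV); m=cv2.inRange(hsv,(0,0,120),(179,90,255))
    k,l,st,c=cv2.connectedComponentsWithStats(m); p=(235,278) if n=="scene" else (389,230)
    i=l[p[1],p[0]]; cn=max(cv2.findContours((l==i).astype('uint8'),cv2.RETR_EXTERNAL,cv2.CHAIN_APPROX_NONE)[0],key=len)
    W=np.array([onz(f,q[0],.012)[:2] for q in cn],dtype=np.float32); (c0,r)=cv2.minEnclosingCircle(W)
    print(n,"tray",st[i],c0,"r",r, W.mean(0))
# stand base centre
print("base", onz(t,(308.5,182.),.005), onz(s,(293,340.5),.005))
q=ctrl.observe(); print(q["tcp_pos"],q["tool_rot"])
from scipy.spatial.transform import Rotation as Ro
print(Ro.from_euler("xyz",q["tool_rot"]).as_matrix().round(3))
```

```text
tip [0.4947 0.2295 0.1696] gap 0.0044
post [0.6088 0.1929 0.1563] gap 0.0026
griptop [0.5213 0.2197 0.2136] gap 0.0032
griptop scene z.221 [0.5318 0.2254 0.221 ]
gripbot scene z.153 [0.53   0.2258 0.153 ]
top z.20 [0.5239 0.2187 0.2   ]
len 0.11976760198564382 should .119; dir [-0.9521706   0.30556692] 162.20772528753116
seat [0.52251735 0.22060662]
scene tray [ 207  259   56   38 1592] (0.4836925268173218, -0.020551642403006554) r 0.07393694669008255 [ 0.48849723 -0.01720229]
top tray [ 363  203   53   53 2185] (0.47853177785873413, -0.02475031651556492) r 0.07081490755081177 [ 0.4782224  -0.02432826]
base [0.60711426 0.19025639 0.005     ] [0.61504265 0.19692238 0.005     ]
[0.21345984 0.64019383 0.2262565 ] [ 0.16024708  1.57025636 -1.73237294]
[[-0.     0.949 -0.316]
 [-0.001 -0.316 -0.949]
 [-1.     0.     0.001]]
```

Request:
carry_out(rows="-0.022 0 0 0 0 0 -1;-0.022 0 0 0 0 0 -1;-0.022 0 0 0 0 0 -1;0 0.0252 0.0175 0 0 0 -1;0 0.0252 0.0175 0 0 0 -1;0 0.0252 0.0175 0 0 0 -1;0 0.0252 0.0175 0 0 0 -1;0 0.0252 0.0175 0 0 0 -1;0 0.0252 0.0175 0 0 0 -1;0 0.0252 0.0175 0 0 0 -1;0 0.0252 0.0175 0 0 0 -1;0 0.0252 0.0175 0 0 0 -1;0 0.0252 0.0175 0 0 0 -1;0 0.0252 0.0175 0 0 0 -1;0 0.0252 0.0175 0 0 0 -1;0 0.0252 0.0175 0 0 0 -1;0 0.0252 0.0175 0 0 0 -1;0 0.0252 0.0175 0 0 0 -1;0 0.0252 0.0175 0 0 0 -1;0 0.0252 0.0175 0 0 0 -1", grip_force=20)

```text
time_s: 1.97
tcp_pos: [0.5264, 0.2212, 0.2927]
tool_rot: [2.786, 1.57, 0.893]
force: [-0.6, 0.2, -0.1]
grip_width: 1.005
```

Run:
```python
from h import *
from scipy.spatial.transform import Rotation as Ro
a=grab("scene");b=grab("top")
q=ctrl.observe(); R=Ro.from_euler("xyz",q["tool_rot"]).as_matrix(); print(q["time_s"],q["tcp_pos"],q["force"]); print(R.round(3))
for f in(a,b):
    print(proj(f,q["tcp_pos"]), [proj(f,q["tcp_pos"]+s*.05*R[:,2]).round(1).tolist() for s in(1,-1)])
A=cv2.resize(a["image"][130:310,240:420],None,fx=4,fy=4); cv2.imwrite("pics/h_s.png",A[:600,:,::-1])
cv2.imwrite("pics/h_t.png",b["image"][:,:,::-1])
# orange stand
print("orange base",onz(b,(291.5,296.5),.005),"ball",onz(b,(286,297),.166),"tip",onz(b,(275,346),.17))
```

```text
2.0667 [0.52745302 0.21957928 0.29238514] [-0.24024641 -0.26953666 -0.14198534]
[[-0.     0.948 -0.32 ]
 [-0.001 -0.32  -0.948]
 [-1.     0.     0.001]]
[321.20223808 207.19311647] [[301.9, 198.4], [341.7, 216.6]]
[293.1863999  194.61516551] [[314.9, 201.8], [271.5, 187.4]]
orange base [0.29957117 0.23573188 0.005     ] ball [0.30201968 0.24166127 0.166     ] tip [0.1872201  0.26713153 0.17      ]
```

View pics/h_s.png

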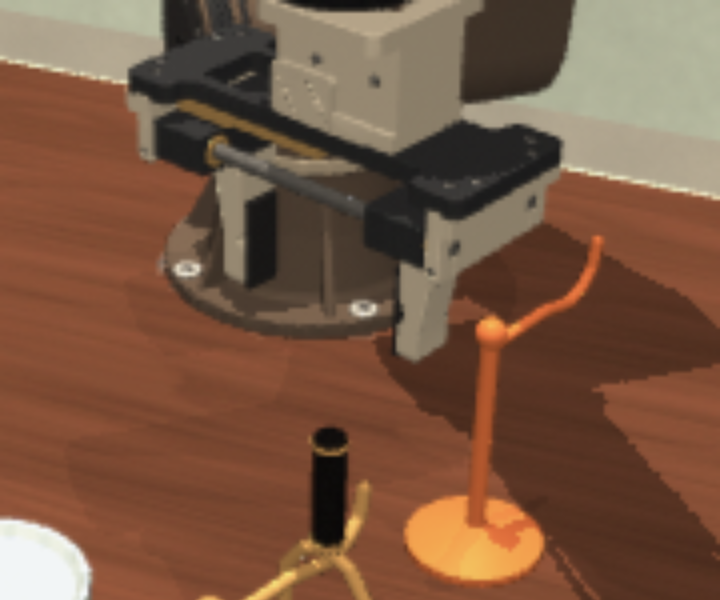

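View pics/h_t.png

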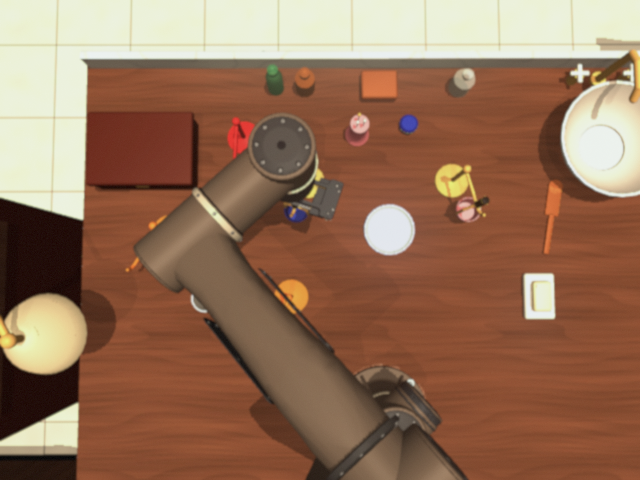

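The hover view shows the open jaws straddling the axis above the black grip, whose top is at crop (330,437), in line with the hook stand. The orange stand is about 0.1 m or more behind the draw-off end point. I'll descend and look again before closing.

Request:
carry_out(rows="0.0135 0 0 0 0 0 -1;0.0135 0 0 0 0 0 -1;0.0135 0 0 0 0 0 -1;0.0135 0 0 0 0 0 -1;0.0135 0 0 0 0 0 -1;0.0135 0 0 0 0 0 -1;0.0135 0 0 0 0 0 -1;0.0135 0 0 0 0 0 -1;0 0 0 0 0 0 -1")

```text
time_s: 2.82
tcp_pos: [0.5241, 0.2221, 0.1819]
tool_rot: [-0.731, 1.566, -2.624]
force: [-0.6, 0.2, -0.5]
grip_width: 1.001
```

Run:
```python
from h import *
a=grab("scene");b=grab("top")
q=ctrl.observe(); print(q["time_s"],q["tcp_pos"],q["force"])
p=q["tcp_pos"]
print(proj(a,p), "grip top if under tool:",proj(a,[p[0],p[1],.221]),proj(a,[.527,.2205,.1558]))
A=cv2.resize(a["image"][190:320,250:410],None,fx=4.5,fy=4.5); cv2.imwrite("pics/d_s.png",A[:600,:,::-1])
```

```text
2.9167 [0.52563015 0.22276774 0.18462647] [ 0.30653822 -0.01725639 -0.20991482]
[321.79506565 252.58426888] grip top if under tool: [322.21797429 237.88168321] [320.21253257 263.90306775]
```

View pics/d_s.png

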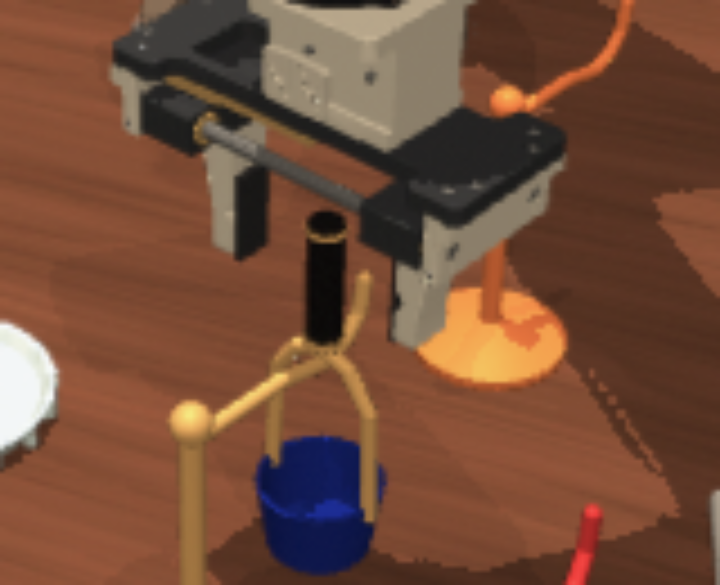

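The jaws straddle the grip: the pad centre is at crop (329,289) and the grip axis at (325,286), about 2 mm apart. I'll nudge 2 mm along the jaw axis and close gradually.

Request:
carry_out(rows="0 0 0.002 0 0 0 -1;0 0 0 0 0 0 -0.4;0 0 0 0 0 0 0;0 0 0 0 0 0 0.2;0 0 0 0 0 0 0.35;0 0 0 0 0 0 0.45;0 0 0 0 0 0 0.5;0 0 0 0 0 0 0.55;0 0 0 0 0 0 0.6;0 0 0 0 0 0 0.7;0 0 0 0 0 0 1;0 0 0 0 0 0 1;0 0 0 0 0 0 1;0 0 0 0 0 0 1", grip_force=20)

```text
time_s: 4.08
tcp_pos: [0.5253, 0.2208, 0.1847]
tool_rot: [2.452, 1.57, 0.56]
force: [0.7, 0.8, 0.5]
grip_width: 0.203
```

Run:
```python
from h import *
a=grab("scene")
q=ctrl.observe(); print(q["time_s"],q["tcp_pos"],q["force"],q["grip_width"]*88)
A=cv2.resize(a["image"][190:320,250:410],None,fx=4.5,fy=4.5); cv2.imwrite("pics/g_s.png",A[:600,:,::-1])
```

```text
4.1333 [0.52533046 0.22081245 0.18466903] [-0.16010263  1.2194323   1.33154107] 17.803834110874927
```

View pics/g_s.png

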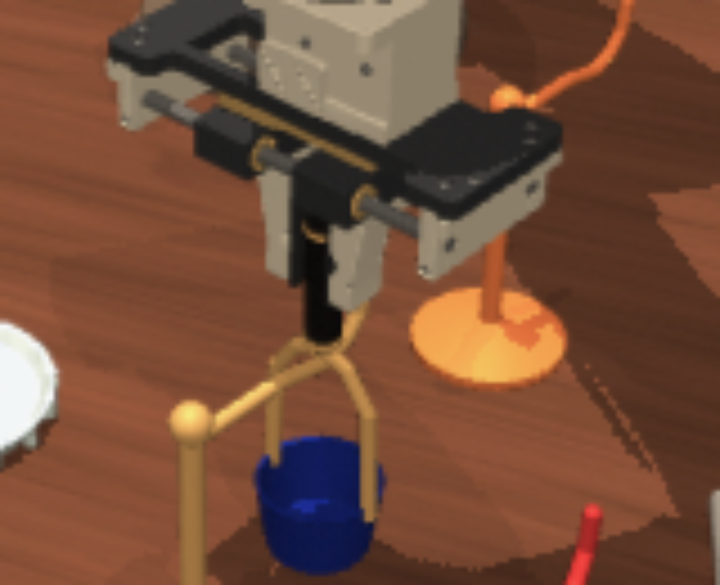

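The grip reads 17.8 mm, which matches the 18 mm handle, and the picture shows the grip between both pads with the pail upright. I'll lift 46 mm straight up.

Request:
carry_out(rows="-0.003 0 0 0 0 0 1;-0.004 0 0 0 0 0 1;-0.0045 0 0 0 0 0 1;-0.005 0 0 0 0 0 1;-0.005 0 0 0 0 0 1;-0.005 0 0 0 0 0 1;-0.005 0 0 0 0 0 1;-0.005 0 0 0 0 0 1;-0.005 0 0 0 0 0 1;-0.0045 0 0 0 0 0 1;0 0 0 0 0 0 1;0 0 0 0 0 0 1")

```text
time_s: 5.13
tcp_pos: [0.5252, 0.2208, 0.2308]
tool_rot: [2.733, 1.57, 0.84]
force: [-0.0, -0.2, -1.8]
grip_width: 0.202
```

Run:
```python
from h import *
a=grab("scene")
q=ctrl.observe(); print(q["time_s"],q["tcp_pos"],q["force"],q["grip_width"]*88)
A=cv2.resize(a["image"][180:310,250:410],None,fx=4.5,fy=4.5); cv2.imwrite("pics/l_s.png",A[:600,:,::-1])
```

```text
5.1833 [0.5250764  0.22067082 0.23046229] [ 0.26733291 -1.10402837 -1.8231683 ] 17.295236823737305
```

View pics/l_s.png

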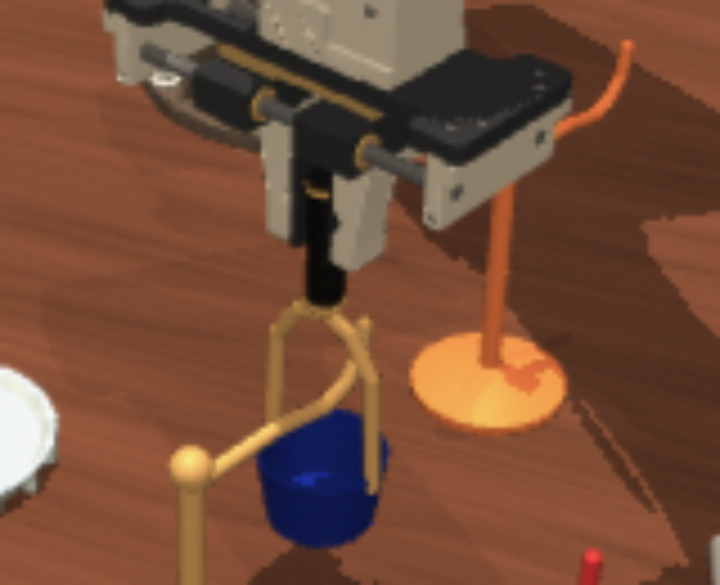

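The pail has come up 46 mm with 1.8 N on the wrist, which is its own weight. The bow peak at crop (320,305) is above the hook tip at (363,322). Now I'll draw it off level by 95 mm.

Request:
carry_out(rows="0 -0.003 0 0 0 0 1;0 -0.005 0 0 0 0 1;0 -0.0075 0 0 0 0 1;0 -0.009 0 0 0 0 1;0 -0.009 0 0 0 0 1;0 -0.009 0 0 0 0 1;0 -0.009 0 0 0 0 1;0 -0.009 0 0 0 0 1;0 -0.009 0 0 0 0 1;0 -0.009 0 0 0 0 1;0 -0.007 0 0 0 0 1;0 -0.005 0 0 0 0 1;0 -0.003 0 0 0 0 1;0 0 0 0 0 0 1;0 0 0 0 0 0 1")

```text
time_s: 6.43
tcp_pos: [0.4365, 0.2504, 0.2306]
tool_rot: [2.115, 1.571, 0.223]
force: [-0.1, -0.2, -2.1]
grip_width: 0.202
```

Run:
```python
from h import *
from scipy.spatial.transform import Rotation as Ro
a=grab("scene");b=grab("top")
q=ctrl.observe(); R=Ro.from_euler("xyz",q["tool_rot"]).as_matrix();print(q["time_s"],q["tcp_pos"],q["force"],q["grip_width"]*88);print(R.round(3))
p=q["tcp_pos"]
# pail expected: underside at z=.075, rim .115
print("exp foot/rim in scene",[proj(a,[p[0],p[1],z]).round(1).tolist() for z in(.075,.115)], "top",[proj(b,[p[0],p[1],z]).round(1).tolist() for z in(.075,.115)])
hsv=cv2.cvtColor(a["image"],cv2.COLOR_RGB2HSV); m=cv2.inRange(hsv,(112,120,30),(128,255,255))
k,l,st,c=cv2.connectedComponentsWithStats(m); print([(st[i].tolist(),c[i].round(1).tolist()) for i in range(1,k) if st[i,4]>20])
A=a["image"][150:390,180:500]; cv2.imwrite("pics/o_s.png",cv2.resize(A,None,fx=2.4,fy=2.4)[:,:,::-1])
cv2.imwrite("pics/o_t.png",cv2.resize(b["image"][140:320,230:500],None,fx=2.9,fy=2.9)[:,:,::-1])
for yx in ((.480,-.021),): d=np.array([yx[0]-p[0],yx[1]-p[1],0]); print("to tray in tool",(R.T@d).round(4))
```

```text
6.5333 [0.43671596 0.2502273  0.23050379] [ 0.74734998 -0.02527978 -2.183532  ] 17.66323659686251
[[-0.     0.949 -0.316]
 [-0.    -0.316 -0.949]
 [-1.     0.     0.   ]]
exp foot/rim in scene [[346.2, 273.0], [347.1, 259.1]] top [[284.7, 243.2], [283.8, 242.1]]
[([576, 46, 29, 32, 641], [590.1, 61.5]), ([335, 252, 25, 29, 571], [346.9, 265.8]), ([128, 337, 25, 20, 368], [140.1, 346.6]), ([131, 351, 23, 12, 86], [143.1, 357.8])]
to tray in tool [0.     0.1269 0.2436]
```

View pics/o_s.png

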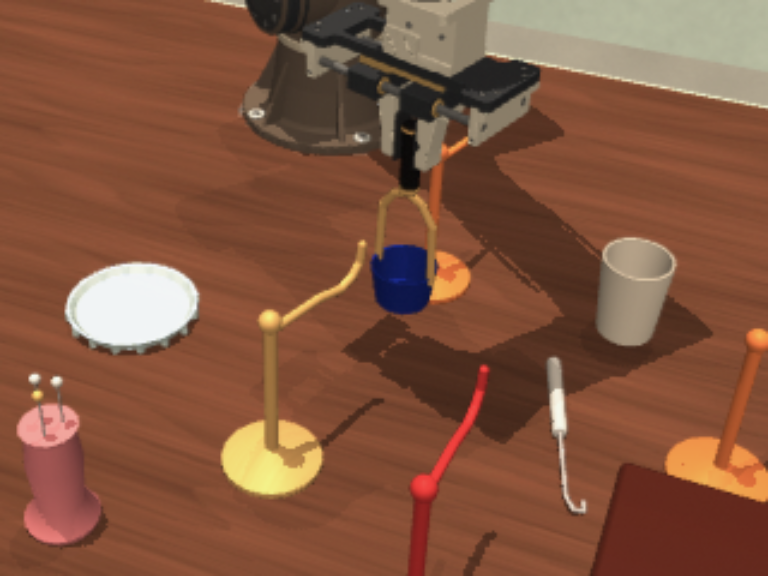

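View pics/o_t.png

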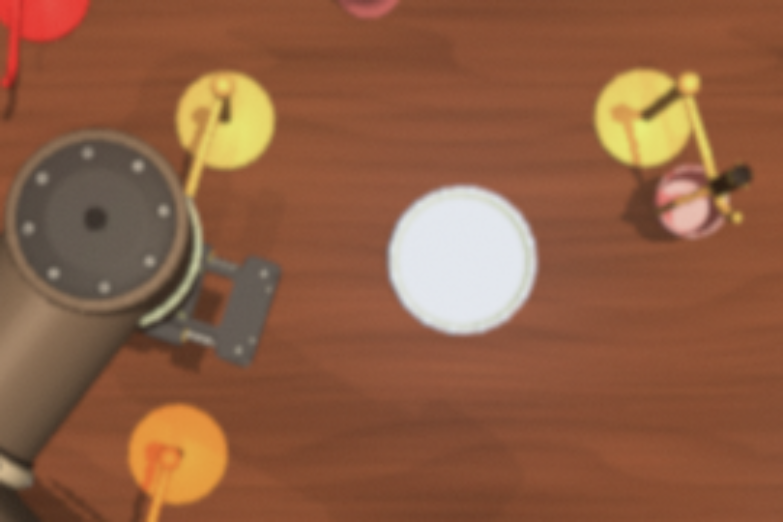

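The pail hangs clear of the hook: its cup is at scene (347,266), where the tool pose predicts it, and the hook tip at crop (362,245) is free. I'll carry it level to above the tray.

Request:
carry_out(rows="0 0.0033 0.0064 0 0 0 1;0 0.0067 0.0128 0 0 0 1;0 0.0067 0.0128 0 0 0 1;0 0.0067 0.0128 0 0 0 1;0 0.0067 0.0128 0 0 0 1;0 0.0067 0.0128 0 0 0 1;0 0.0067 0.0128 0 0 0 1;0 0.0067 0.0128 0 0 0 1;0 0.0067 0.0128 0 0 0 1;0 0.0067 0.0128 0 0 0 1;0 0.0067 0.0128 0 0 0 1;0 0.0067 0.0128 0 0 0 1;0 0.0067 0.0128 0 0 0 1;0 0.0067 0.0128 0 0 0 1;0 0.0067 0.0128 0 0 0 1;0 0.0067 0.0128 0 0 0 1;0 0.0067 0.0128 0 0 0 1;0 0.0067 0.0128 0 0 0 1;0 0.0067 0.0128 0 0 0 1;0 0.0033 0.0064 0 0 0 1")

```text
time_s: 8.2
tcp_pos: [0.4798, -0.0232, 0.2306]
tool_rot: [0.212, 1.571, -1.683]
force: [0.0, 0.4, -1.6]
grip_width: 0.198
```

Request:
carry_out(rows="0 0 0 0 0 0 1;0.004 0 0 0 0 0 1;0.007 0 0 0 0 0 1;0.007 0 0 0 0 0 1;0.007 0 0 0 0 0 1;0.007 0 0 0 0 0 1;0.004 0 0 0 0 0 1;0 0 0 0 0 0 1")

```text
time_s: 8.87
tcp_pos: [0.4795, -0.0206, 0.1932]
tool_rot: [-1.0, 1.569, -2.892]
force: [-0.1, 0.1, -1.9]
grip_width: 0.202
```

Run:
```python
from h import *
a=grab("scene");b=grab("top")
q=ctrl.observe();print(q["time_s"],q["tcp_pos"],q["force"],q["grip_width"]*88)
p=q["tcp_pos"]; zf=p[2]-.1555+.0
print("foot z",zf,"exp foot scene",proj(a,[p[0],p[1],zf]),"tray@tcp proj",proj(a,[p[0],p[1],.006]))
A=a["image"][160:320,150:340]; cv2.imwrite("pics/t_s.png",cv2.resize(A,None,fx=3.7,fy=3.7)[:,:,::-1])
cv2.imwrite("pics/t_t.png",cv2.resize(b["image"][140:320,230:500],None,fx=2.9,fy=2.9)[:,:,::-1])
```

```text
8.9667 [ 0.48027364 -0.02054713  0.19442671] [ 0.19023825  0.39982153 -1.10682326] 17.504061803336334
foot z 0.03892670624632308 exp foot scene [234.68010899 267.17761608] tray@tcp proj [235.7489167  277.67726178]
```

View pics/t_s.png

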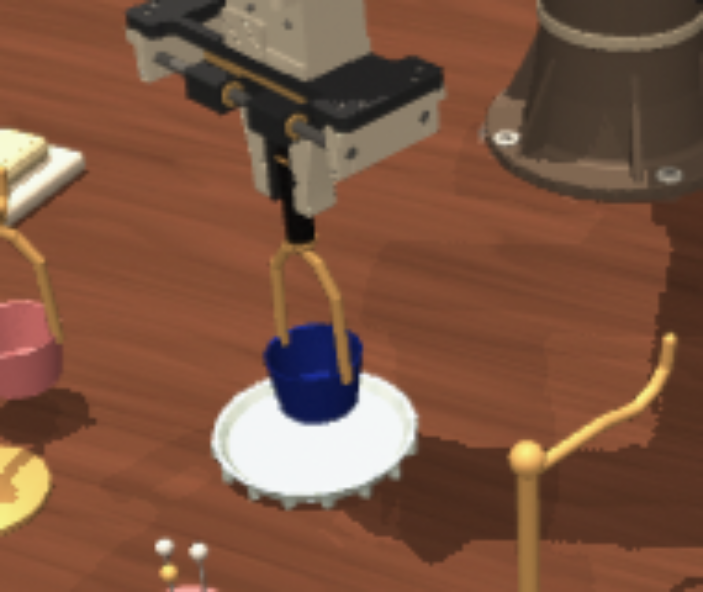

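View pics/t_t.png

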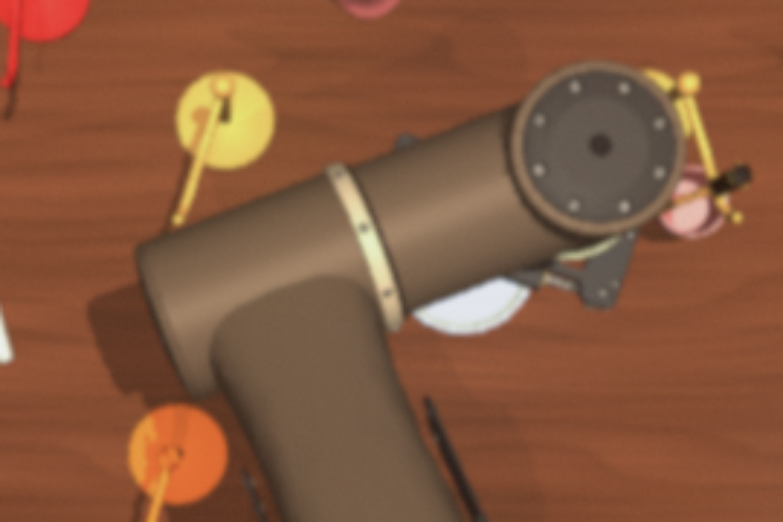

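Both views agree. The foot is at about scene (235.7,269), coming down onto the tray centre at about (235.5,279), so it should be within a few mm and the tolerance is 37 mm. I'll lower it to just above the floor, then creep.

Request:
carry_out(rows="0.004 0 0 0 0 0 1;0.006 0 0 0 0 0 1;0.006 0 0 0 0 0 1;0.005 0 0 0 0 0 1;0.004 0 0 0 0 0 1;0.003 0 0 0 0 0 1;0.002 0 0 0 0 0 1;0 0 0 0 0 0 1;0 0 0 0 0 0 1")

```text
time_s: 9.72
tcp_pos: [0.4803, -0.0207, 0.1646]
tool_rot: [0.579, 1.571, -1.313]
force: [-0.2, -0.6, -2.0]
grip_width: 0.199
```

Request:
carry_out(rows="0.001 0 0 0 0 0 1;0 0 0 0 0 0 1")

```text
time_s: 9.88
tcp_pos: [0.4803, -0.0206, 0.1637]
tool_rot: [2.374, 1.57, 0.481]
force: [-0.7, -0.1, -1.7]
grip_width: 0.202
```

Request:
carry_out(rows="0.001 0 0 0 0 0 1;0 0 0 0 0 0 1")

```text
time_s: 10.05
tcp_pos: [0.4802, -0.0207, 0.1625]
tool_rot: [2.718, 1.571, 0.825]
force: [0.7, 0.0, -1.5]
grip_width: 0.202
```

Run:
```python
from h import *
a=grab("scene")
q=ctrl.observe();print(q["time_s"],q["tcp_pos"],q["force"],q["grip_width"]*88)
A=a["image"][160:320,150:340]; cv2.imwrite("pics/p_s.png",cv2.resize(A,None,fx=3.7,fy=3.7)[:,:,::-1])
```

```text
10.1 [ 0.48020739 -0.0206851   0.16256555] [ 0.3774613  -0.5973906  -1.60992373] 18.05505005929829
```

View pics/p_s.png

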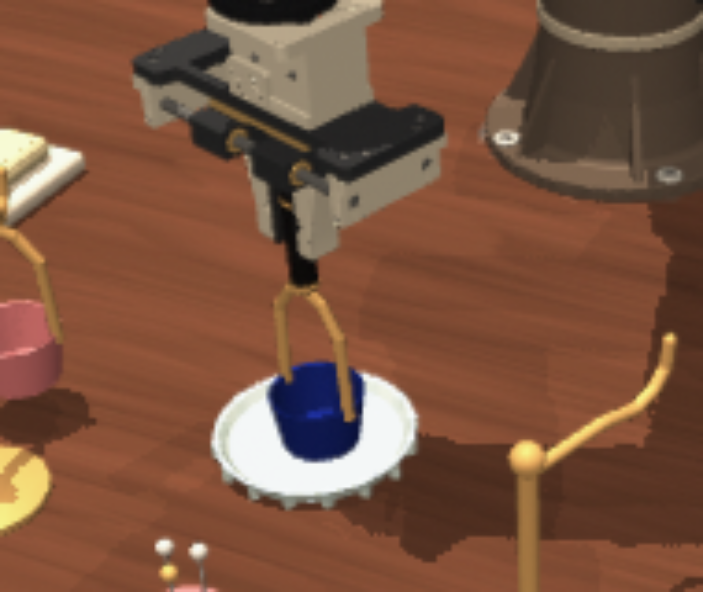

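The pail is inside the tray with its foot at crop (320,445) against a tray centre of about (315,440). The wrist still carries its weight, so I'll keep creeping down.

Request:
carry_out(rows="0.0005 0 0 0 0 0 1;0.0005 0 0 0 0 0 1;0 0 0 0 0 0 1")

```text
time_s: 10.35
tcp_pos: [0.4802, -0.0207, 0.1615]
tool_rot: [-0.983, 1.571, -2.876]
force: [-0.7, -0.2, -1.8]
grip_width: 0.196
```

Request:
carry_out(rows="0.0005 0 0 0 0 0 1;0 0 0 0 0 0 1;0 0 0 0 0 0 1")

```text
time_s: 10.6
tcp_pos: [0.4802, -0.0207, 0.161]
tool_rot: [-0.737, 1.571, -2.63]
force: [-0.3, -0.2, -1.4]
grip_width: 0.199
```

Request:
carry_out(rows="0.0005 0 0 0 0 0 1;0 0 0 0 0 0 1;0 0 0 0 0 0 1")

```text
time_s: 10.85
tcp_pos: [0.4805, -0.0206, 0.161]
tool_rot: [1.914, 1.57, 0.021]
force: [-1.4, 1.1, 3.6]
grip_width: 0.199
```

Request:
carry_out(rows="0.0005 0 0 0 0 0 1;0 0 0 0 0 0 1;0 0 0 0 0 0 1")

```text
time_s: 11.1
tcp_pos: [0.4808, -0.0207, 0.161]
tool_rot: [1.864, 1.569, -0.028]
force: [-2.0, 0.3, 8.1]
grip_width: 0.197
```

Request:
carry_out(rows="0.0005 0 0 0 0 0 1;0 0 0 0 0 0 1;0 0 0 0 0 0 1")

```text
time_s: 11.35
tcp_pos: [0.4811, -0.0206, 0.1609]
tool_rot: [1.837, 1.569, -0.055]
force: [-2.6, 1.1, 11.5]
grip_width: 0.202
```

Contact came at TCP z 0.161, against a predicted 0.162. I'll relieve the 11 N press by 1 mm and open gently.

Request:
carry_out(rows="-0.0005 0 0 0 0 0 1;-0.0005 0 0 0 0 0 1;0 0 0 0 0 0 1;0 0 0 0 0 0 1", grip_force=8)

```text
time_s: 11.68
tcp_pos: [0.4806, -0.0206, 0.1609]
tool_rot: [2.001, 1.57, 0.108]
force: [-1.4, 1.4, 4.2]
grip_width: 0.2
```

Request:
carry_out(rows="0 0 0 0 0 0 0.57;0 0 0 0 0 0 0.54;0 0 0 0 0 0 0.5;0 0 0 0 0 0 0.45;0 0 0 0 0 0 0.35;0 0 0 0 0 0 0.2;0 0 0 0 0 0 0;0 0 0 0 0 0 -0.3;0 0 0 0 0 0 -0.6;0 0 0 0 0 0 -1;0 0 0 0 0 0 -1;0 0 0 0 0 0 -1;0 0 0 0 0 0 -1")

```text
time_s: 12.77
tcp_pos: [0.4802, -0.0206, 0.1606]
tool_rot: [-2.724, 1.571, 1.667]
force: [-0.3, 0.1, 0.2]
grip_width: 0.867
```

Run:
```python
from h import *
a=grab("scene")
q=ctrl.observe();print(q["time_s"],q["tcp_pos"],q["force"],q["grip_width"]*88)
A=a["image"][160:320,150:340]; cv2.imwrite("pics/r_s.png",cv2.resize(A,None,fx=3.7,fy=3.7)[:,:,::-1])
```

```text
12.8167 [ 0.48023048 -0.02065124  0.16057638] [ 0.30315482 -1.03417372  0.07346335] 80.63932615100937
```

View pics/r_s.png

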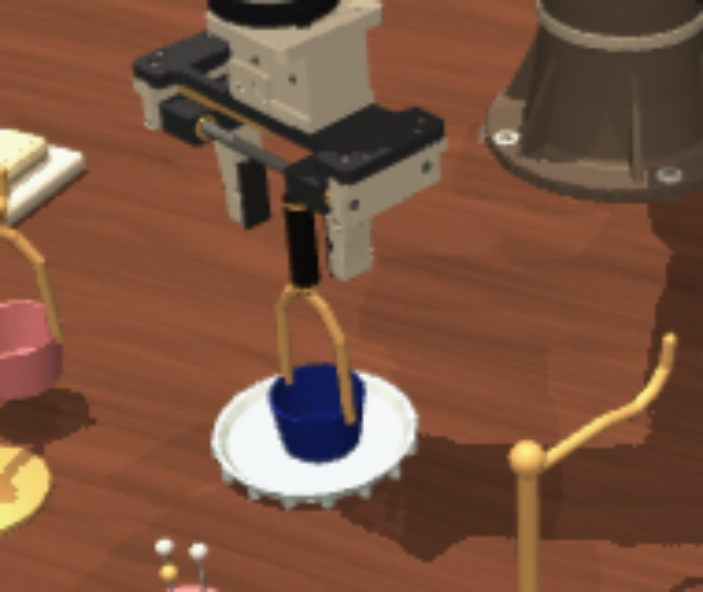

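The jaws are open on both sides of the free-standing grip at crop (303,245), and the wrist force is near zero. I'll retreat straight up.

Request:
carry_out(rows="0 0 0 0 0 0 -1;0 0 0 0 0 0 -1;-0.003 0 0 0 0 0 -1;-0.006 0 0 0 0 0 -1;-0.01 0 0 0 0 0 -1;-0.012 0 0 0 0 0 -1;-0.015 0 0 0 0 0 -1;-0.015 0 0 0 0 0 -1;-0.015 0 0 0 0 0 -1;-0.015 0 0 0 0 0 -1;-0.015 0 0 0 0 0 -1;-0.015 0 0 0 0 0 -1;-0.01 0 0 0 0 0 -1;-0.005 0 0 0 0 0 -1;0 0 0 0 0 0 -1;0 0 0 0 0 0 -1;0 0 0 0 0 0 -1")

```text
time_s: 14.23
tcp_pos: [0.4798, -0.0207, 0.2957]
tool_rot: [-1.11, 1.569, -3.003]
force: [-0.3, 0.4, 0.2]
grip_width: 0.998
```

Run:
```python
from h import *
a=grab("scene")
q=ctrl.observe();print(q["time_s"],q["tcp_pos"],q["force"],q["grip_width"]*88)
for n,z,c,tag in((a,.006,None,"scene"),):
    hsv=cv2.cvtColor(a["image"],cv2.COLOR_RGB2HSV); m=cv2.inRange(hsv,(112,120,30),(128,255,255))
    k,l,st,c=cv2.connectedComponentsWithStats(m); print([(st[i].tolist(),c[i].round(1).tolist()) for i in range(1,k) if st[i,4]>100])
print("tray ctr floor px, from mean estimate",proj(a,[.4803,-.0206,.006]))
A=a["image"][150:330,100:340]; cv2.imwrite("pics/f_s.png",cv2.resize(A,None,fx=3.3,fy=3.3)[:,:,::-1])
```

```text
14.2833 [ 0.4797884  -0.02072965  0.29566667] [ 0.21730176  0.59613508 -0.60177872] 88.11704304959879
[([576, 46, 29, 32, 641], [590.1, 61.5]), ([223, 258, 25, 27, 454], [235.0, 271.2]), ([128, 337, 25, 20, 368], [140.1, 346.6])]
tray ctr floor px, from mean estimate [235.7248726  277.67805124]
```

View pics/f_s.png

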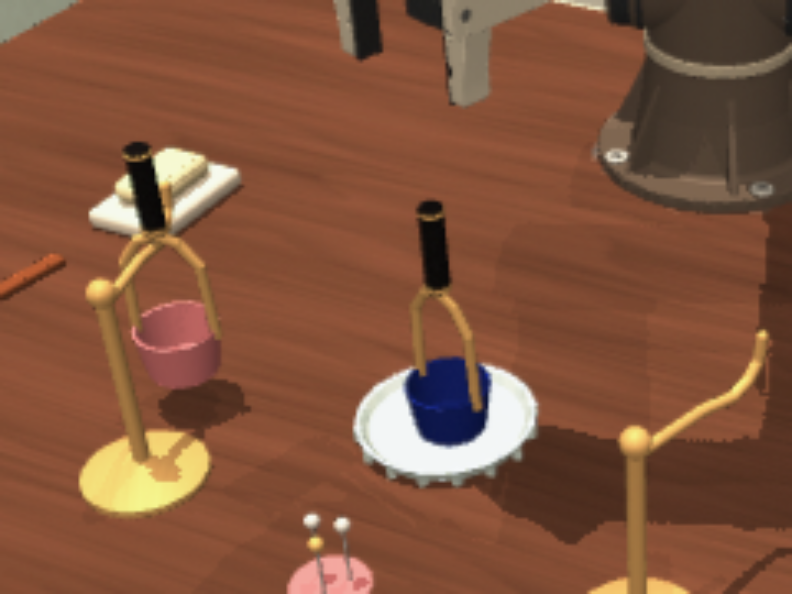

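The pail stands upright near the middle of the tray, with its foot at crop (448,430) and white floor visible all round. The gripper is clear above, and the rose pail is still hanging at crop (178,345). Handing in.

```bash
python3 -c "
from workcell import ctrl
print(ctrl.sign_off())"
```

```text
the job is handed in; nothing more can be done
None
```

The cobalt pail is now standing in the crystal tray, released, and the job is handed in (about 14.3 s used; the sign-off gives no verdict). I gripped it by its black handle, lifted it 46 mm and drew it off its hook by about 93 mm. I then carried it level to the tray, lowered it until it touched, opened the jaws and backed straight up.

**Last checks:**
- **Pail:** the last picture shows it upright near the tray's centre with floor visible all round its foot. It touched down at TCP z 0.161 m, against about 0.162 m predicted.
- **Rose pail and arm:** the rose pail appears to hang as before, judged by eye only. The gripper is open and well clear, and the wrist force is near zero.

**Disagreements:**
- **Cameras:** the two views differed by about 7 mm on positions, so I used values between them. Against the gripper, the scene view was about 2 px off.
- **Touchdown force:** the wrist force rose briefly to about 11 N, because I sent the last creep steps together. I eased it before opening.

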